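# Take the amber lamp out of its bayonet socket

### The job

Take the amber lamp out of its blue lamp dock: push the white release button beside it all the way down (it stays down), turn the lamp a quarter turn counter-clockwise as seen from above, and lift it straight out. Set it down upright in the mint-green tray without letting it fall, and leave the violet lamp in its own dock.

Things in the scene. Friction and masses are not known exactly. Their poses are not given: they have to be found in the camera images.
- amber_lamp_center (a point): Centre of the amber lamp, 39 mm above its foot, z up. Barrel 48 mm across, up to 9 mm above this point; on it a grip bar, 14 mm thick (y), 50 mm long (x), 9 to 39 mm above this point: pinch it. Two lugs at the foot reach 36 mm from the axis along +x and -x. 0.16 kg. Turned 80 to 95 deg counter-clockwise from above (stop near 98) it lifts out; it clears the socket after 15 mm. Play 3 mm.
- dock_a_button_top (a point): Centre of the top of the white round release button, 28 mm wide, on the amber lamp's blue dock (170 x 110 mm, 40 mm high), 64 mm above the bench. About 4 N pushes it down 8 mm; it stays down and unlocks the lamp. Its x axis points to the lamp's axis, 85 mm away; z up. Locked, the lamp's grip bar lies along this x. The socket ring is 92 mm wide, 13 mm above the dock.
- tray_in (a point): Centre of the inner floor of the mint-green tray: 160 (x) x 130 (y) mm outside, 4 mm walls, 18 mm high, fixed to the bench; the floor is 4 mm above the bench. z up.
- violet_lamp_center (a point): Centre of the violet lamp, same shape as the amber one, in a like dock with a button of its own. It stays there.
Mind the look-alikes: they are no part of the job. Leave any brown, pink or turquoise look-alike of the part that bears amber_lamp_center alone.

How it is judged:
By the outcome, as a careful person would: the job done as asked, in the order asked, and still so for the second after the job is handed in, with the robot touching nothing.
It also fails if it takes over 53 s, if anything falls off the work surface, if the arm or the gripper's body presses on something with over 40 N, if the wrist force passes 120 N, or if a joint passes its speed limit or range.

### The arm

A 6-joint arm with a two-finger parallel gripper is mounted at the origin on the work surface. World frame = base frame: x ahead of the robot, y to its left, z up, the work surface at z = 0. Lengths are in m, angles in rad, forces in N, time in s.
With the tool pointing down it reaches from about 0.225 to 0.875 m from the base axis. Payload 3.4 kg.
Tool frame: the origin (TCP) lies at the very end of the fingers, on their centre line; the grasp point (between the pads) lies manip.pinch_z behind it (manip.pinch_z is the distance from the TCP to the grasp point, in m); z points along the fingers, y is the direction in which the jaws open and shut (so a half turn about z gives the same grasp; the last joint's range is limited). The gripper opens to 85 mm and grips with 20 to 120 N. Pads are 22 mm wide; open, the fingers measure 114 mm over their backs; the gripper's body (76 mm by 85 mm) begins 54 mm behind the grasp point. The pads swing forward as they close: fully open they stand 13 mm farther back than shut.
Start: joints at [-1.302, 0.276, 1.505, -0, 1.361, -0.121], TCP at [0.219, -0.532, 0.231] pointing down, gripper open.
Joint ranges: [-2.89, 2.89], [-0.75, 2.08], [0.22, 2.7], [-1.18, 4.32], [0.11, 2.71], [-2.7, 2.7]. Speed limits (rad/s): [2.57, 2.57, 3.14, 3.14, 3.14, 3.14].

### API

Orientations are given as a unit quaternion [w, x, y, z].
In Python, from rig import manip, imaging, workorder gives the robot as it stands.
- The arm moves only by the tool apply_moves, never from a script. Its argument "moves" is one flat list of numbers, 7 for each row, row after row: the finger opening in m, from 0 to 0.0854, then the shift along the tool's x, y, z in m, then the turn, a rotation vector about the tool's x, y, z in rad. In form: [jaw, tx, ty, tz, rx, ry, rz, jaw, tx, ty, tz, rx, ry, rz, ...]. A call has exactly 8 rows; each row shifts and turns the pose as measured when the row begins, along the tool's axes as they then stand; what a row does not reach is not made up. A row lasts 1/12 s, in which the tool goes at most 41.7 mm and 7.16 degrees, less where a joint would pass 70% of its speed; a pose out of reach is approached as far as the arm can. A call with a gripper value outside its range is refused whole. The fingers move at their own pace and stop on an object; "newtons" is the grip in N (left out, the last holds). Time passes only in rows, so rows that do not move let the fingers close, or fill a call up. It gives the time, the measured TCP pose, the force and the opening at its end, in the units of the state.
- manip.get_state(): the state, without advancing time (a new reading comes with each control period).
- imaging.get_image(name): name is "scene" or "top" or "wrist"; returns a dict with "image" (420x560x3 uint8, red, green, blue), "range_z" (420x560 float32, m along the optical axis (not along the pixel's ray), 0 where there is no reading), "fx", "fy", "cx", "cy" (pixels), "k1" (the pictures are not rectified: a ray, as slopes to the right and down, at radius r is drawn at 1 + k1 r^2 times it, then the intrinsics apply), "R" (3x3) and "t" (3): a world point X has camera coordinates R X + t. Camera axes: x right, y down, z forward; pixel columns grow to the right and rows downward; lengths in m; the calibration is good to about 2 mm. A picture is of the moment at which its call begins.
- workorder.sign_off(): hands the job in, once; it reports no verdict.
The state is a dict: "clock": time; "qpos": joint angles; "qd": joint speeds; "effort": joint torques, N m; "position": TCP position; "ee_rot": TCP orientation; "contact_force": force on the tool from outside, world axes, zero at the start; "moment": the same for the moment, N m; "width": finger opening in m.
Only numpy, scipy, OpenCV 4.12 (cv2) and the standard library are available. Lean on these libraries where they do the work, as an engineer would, in place of code of your own. Each camera call takes 0.05 s, during which the arm holds its last target.

## Working session

There is one attempt and no reset: what is moved stays moved. The work goes in short steps, Python scripts to look and compute and a tool call to move; the robot and the scene stay as the last step left them, time stands still between calls to the robot, and variables do not carry over. Pictures are saved under pics/ and viewed, and the job is handed in when it is done.

Besides the shell and the picture viewer there is one more tool, called after "Call:" by a JSON object that holds its "api" and its "payload", one argument or row to a line. apply_moves: Moves the arm, as the interface text tells. Its arguments: {"type":"object","properties":{"moves":{"type":"array"},"newtons":{"type":"number"}},"required":["moves"]}

```bash
mkdir -p pics; ls
cat > h.py <<'E'
import numpy as np, cv2
from rig import manip, imaging, workorder
def grab(name):
    d=imaging.get_image(name); return d
def save(d,fn,crop=None,s=1):
    im=d["image"][:,:,::-1]
    if crop: r0,r1,c0,c1=crop; im=im[r0:r1,c0:c1]
    if s!=1: im=cv2.resize(im,None,fx=s,fy=s,interpolation=cv2.INTER_CUBIC)
    cv2.imwrite("pics/"+fn,im)
def pts(d):
    "world points per pixel HxWx3"
    h,w=d["range_z"].shape
    u,v=np.meshgrid(np.arange(w),np.arange(h))
    xd=(u-d["cx"])/d["fx"]; yd=(v-d["cy"])/d["fy"]
    x,y=xd.copy(),yd.copy()
    for _ in range(15):
        f=1+d["k1"]*(x*x+y*y); x=xd/f;y=yd/f
    z=d["range_z"]; P=np.stack([x*z,y*z,z],-1)
    W=(P-np.array(d["t"]))@np.array(d["R"])
    W[z==0]=np.nan
    return W
E
python3 - <<'E'
from h import *
import pickle
print(manip.pinch_z, manip.get_state())
for n in("scene","top","wrist"):
    d=grab(n); save(d,n+"0.png"); pickle.dump(d,open(n+"0.pkl","wb"))
E
```

```text
pics
0.0187 {'clock': 0.0, 'qpos': array([-1.30203795e+00,  2.76602058e-01,  1.50613372e+00,  3.32766919e-07,
        1.36068727e+00, -1.21011031e-01]), 'qd': array([-0.00080772,  0.00139109,  0.00187298,  0.00039346,  0.00067398,
       -0.00179954]), 'effort': array([ 8.11316168e-04, -4.16766500e+01, -2.45806199e+01, -1.22761990e-04,
        1.11162223e-02, -3.41510236e-05]), 'position': array([ 0.21833486, -0.53136886,  0.23043544]), 'ee_rot': array([-9.12713494e-04,  9.81069600e-01,  1.93653306e-01, -6.73852822e-05]), 'contact_force': array([-0.38375613,  0.03154587,  1.18980112]), 'moment': array([ 0.00852229, -0.04379923,  0.01008461]), 'width': 0.08545579941341691}
```

View pics/scene0.png

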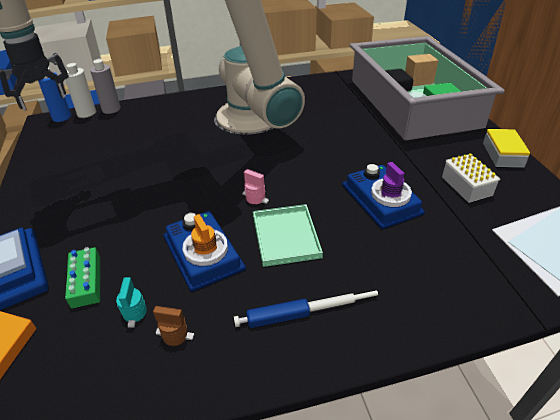

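View pics/top0.png

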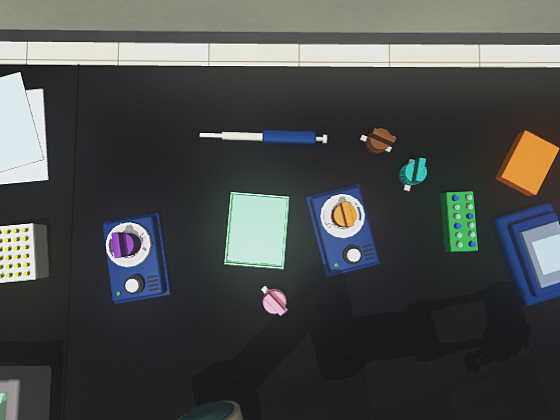

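View pics/wrist0.png

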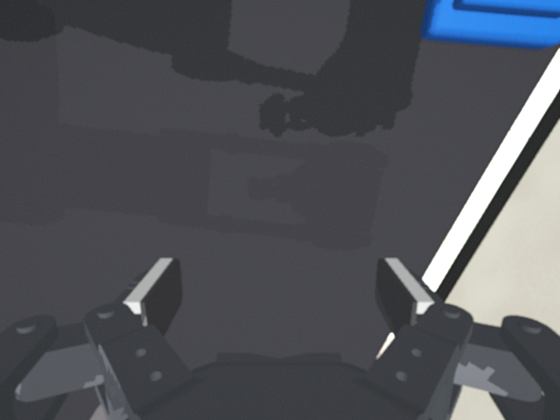

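The scene view shows the amber lamp in its blue dock at (204,235), and the top view shows it at (344,214) with its button at (352,256). The mint tray is at (257,231) in the top view and the violet lamp at (122,244). The loose look-alikes are brown (379,140), turquoise (413,172) and pink (274,301). The amber lamp is the only orange one with lugs in a blue dock. Next I confirm that in a crop and measure.

Run:
```python
from h import *
import pickle
T=pickle.load(open("top0.pkl","rb")); S=pickle.load(open("scene0.pkl","rb"))
save(T,"crop0.png",(170,290,210,400),4)
hsvT=cv2.cvtColor(T["image"],cv2.COLOR_RGB2HSV)
print("camT",-np.array(T["R"]).T@T["t"])
for nm,d,box in(("top",T,(180,290,300,390)),("scene",S,(200,300,150,250))):
    W=pts(d); hsv=cv2.cvtColor(d["image"],cv2.COLOR_RGB2HSV)
    m=np.zeros(W.shape[:2],bool); m[box[0]:box[1],box[2]:box[3]]=1
    am=m&(abs(hsv[...,0].astype(int)-17)<7)&(hsv[...,1]>120)&(hsv[...,2]>60)
    P=W[am]; P=P[~np.isnan(P[:,0])]
    print(nm,"amber z pct",np.percentile(P[:,2],[1,25,50,75,99]),P.mean(0))
    top=P[P[:,2]>np.percentile(P[:,2],99)-.006]
    (c,(w,h),a)=cv2.minAreaRect((top[:,:2]*1000).astype(np.float32)); print(" bar top",len(top),top.mean(0),c,w,h,a)
    wh=m&(hsv[...,1]<50)&(hsv[...,2]>150)
    n,l,st,ce=cv2.connectedComponentsWithStats(wh.astype(np.uint8))
    for i in range(1,n):
        if st[i,4]>15:
            P=W[l==i];z=np.nanmedian(P[:,2]); Q=P[P[:,2]>np.nanpercentile(P[:,2],90)-.004]
            (c,(w,h),a)=cv2.minAreaRect((Q[:,:2]*1000).astype(np.float32))
            print(" white",ce[i],st[i,4],z,Q.mean(0),"rect",c,w,h,a)
    bl=m&(abs(hsv[...,0].astype(int)-110)<12)&(hsv[...,1]>120)
    P=W[bl]; P=P[abs(P[:,2]-.04)<.006]
    print(" dock top",cv2.minAreaRect((P[:,:2]*1000).astype(np.float32)), np.median(P[:,2]))
for nm,d,box in(("top",T,(180,280,215,300)),("scene",S,(195,275,245,330))):
    W=pts(d); hsv=cv2.cvtColor(d["image"],cv2.COLOR_RGB2HSV)
    m=np.zeros(W.shape[:2],bool); m[box[0]:box[1],box[2]:box[3]]=1
    g=m&(abs(hsv[...,0].astype(int)-75)<15)&(hsv[...,1]>30)&(hsv[...,2]>120)
    P=W[g];P=P[~np.isnan(P[:,0])]
    print(nm,"tray",np.percentile(P[:,2],[1,50,99]),cv2.minAreaRect((P[:,:2]*1000).astype(np.float32)))
    print(" floor",cv2.minAreaRect((P[P[:,2]<.008][:,:2]*1000).astype(np.float32)))
```

```text
camT [ 0.54528111 -0.06487218  0.91797106]
top amber z pct [0.06324615 0.08761517 0.09026084 0.11741909 0.1199401 ] [ 0.59632926 -0.21026751  0.1000875 ]
 bar top 163 [ 0.59710492 -0.21221586  0.11773526] (597.1145629882812, -212.1078338623047) 48.65256118774414 12.990659713745117 14.506814002990723
 white [340.69206681 216.08977035] 958 0.052396666502389215 [ 0.59698651 -0.21128442  0.05315897] rect (597.148681640625, -211.66671752929688) 90.62224578857422 91.68526458740234 35.16836166381836
 white [353.31884058 254.73188406] 138 0.06386647219136148 [ 0.51495541 -0.23257937  0.06425016] rect (515.0648803710938, -232.37657165527344) 24.881813049316406 25.118183135986328 63.49059295654297
 dock top ((568.19677734375, -219.86331176757812), (168.0575408935547, 108.7802963256836), 14.08112907409668) 0.03974184096797318
scene amber z pct [0.04201676 0.07206112 0.08687688 0.10522321 0.11878654] [ 0.6084311  -0.21311981  0.08670284]
 bar top 130 [ 0.60187099 -0.2125675   0.11696811] (599.768310546875, -212.57887268066406) 50.772525787353516 14.543294906616211 14.052528381347656
 white [189.
[... 334 characters left out ...]
5261230469 83.63272857666016 87.33165740966797
 dock top ((569.356689453125, -219.99215698242188), (173.24102783203125, 110.18205261230469), 13.662134170532227) 0.039036091124441494
top tray [-0.00041626  0.00421588  0.01963762] ((566.7012939453125, -30.173057556152344), (132.19418334960938, 161.5467529296875), 85.59052276611328)
 floor ((566.6157836914062, -31.04558563232422), (130.48507690429688, 161.56643676757812), 85.4238052368164)
scene tray [-0.00027083  0.00409328  0.01896701] ((556.9923706054688, -26.24529266357422), (134.7532196044922, 187.46258544921875), 85.58326721191406)
 floor ((556.7278442382812, -26.22486114501953), (134.7532196044922, 186.93191528320312), 85.58326721191406)
```

View pics/crop0.png

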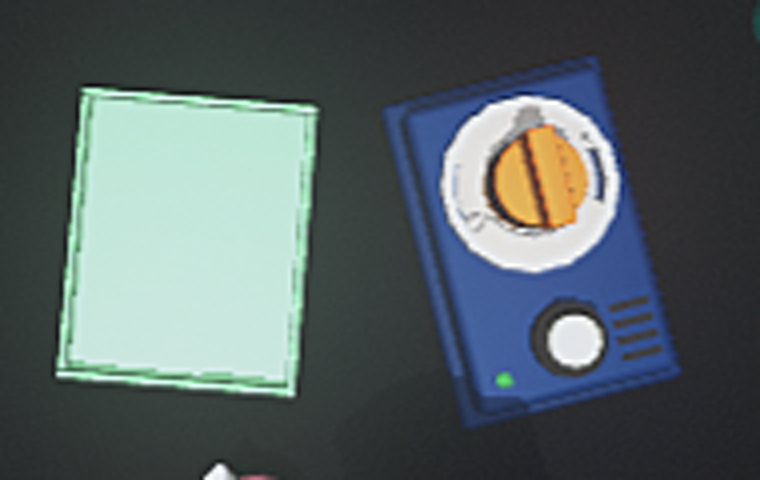

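The crop shows the amber lamp seated in its ring, with the bar pointing toward the white button and the tray to its left. The measurements agree with the given sizes:

| Item | Measured | Check |
|---|---|---|
| Lamp axis | (0.597, -0.212) | Bar top at z 0.119 |
| Button | (0.515, -0.2325, 0.064) | 84.5 mm from the lamp axis, at 14° |
| Tray centre | (0.567, -0.030) | Outline 161 x 132 mm |

I'll press the button first.

```bash
cat >> h.py <<'E'
from scipy.spatial.transform import Rotation as Ro
def plan(xyz,yaw,n=8,w=None):
    "yaw deg of tool x in world, tool down"
    s=manip.get_state(); q=s["ee_rot"]; R=Ro.from_quat([q[1],q[2],q[3],q[0]])
    x=R.as_matrix()[:,0]; print("t %.2f pos"%s["clock"],s["position"].round(4),"yaw %.1f"%np.degrees(np.arctan2(x[1],x[0])),"tilt",R.as_matrix()[:2,2].round(3),"F",s["contact_force"].round(1),"w %.4f"%s["width"])
    a=np.radians(yaw); T=Ro.from_matrix(np.array([[np.cos(a),np.sin(a),0],[np.sin(a),-np.cos(a),0],[0,0,-1]]).T.T)
    rv=(R.inv()*T).as_rotvec()/n; D=(np.array(xyz)-s["position"])/n
    print("rotvec/row",rv.round(4),"deg/row",np.degrees(np.linalg.norm(rv)).round(2),"mm/row",1000*np.linalg.norm(D))
    C=R
    for i in range(n):
        print((C.inv().apply(D)).round(4)); C=C*Ro.from_rotvec(rv)
E
python3 -c "
from h import *
plan((.515,-.2325,.10),14,12)"
```

```text
t 0.15 pos [ 0.2184 -0.5315  0.2306] yaw 22.3 tilt [-0.     0.001] F [0.4 0.8 0.1] w 0.0851
rotvec/row [-0.0001 -0.      0.0121] deg/row 0.69 mm/row 36.74576251645438
[ 0.0323 -0.0136  0.0109]
[ 0.0322 -0.014   0.0109]
[ 0.032  -0.0144  0.0109]
[ 0.0318 -0.0148  0.0109]
[ 0.0316 -0.0152  0.0109]
[ 0.0314 -0.0156  0.0109]
[ 0.0313 -0.016   0.0109]
[ 0.0311 -0.0163  0.0109]
[ 0.0309 -0.0167  0.0109]
[ 0.0307 -0.0171  0.0109]
[ 0.0304 -0.0175  0.0109]
[ 0.0302 -0.0178  0.0109]
```

Call:
{"api": "apply_moves", "payload": {
  "moves": [0,0.032,-0.014,0.005,0,0,0.018,0,0.032,-0.014,0.005,0,0,0.018,0,0.032,-0.0145,0.005,0,0,0.018,0,0.032,-0.015,0.005,0,0,0.018,0,0.0315,-0.0155,0.005,0,0,0.018,0,0.031,-0.016,0.005,0,0,0.018,0,0.031,-0.016,0.005,0,0,0.018,0,0.031,-0.0165,0.005,0,0,0.018],
  "newtons": 40
}}

```text
clock: 0.82
position: [0.4214, -0.3355, 0.1863]
ee_rot: [0.001, 0.994, 0.112, -0.002]
contact_force: [0.5, 0.6, 0.4]
width: -0.0003
```

```bash
python3 -c "
from h import *
plan((.515,-.2325,.09),14,6)"
```

```text
t 0.82 pos [ 0.4214 -0.3355  0.1863] yaw 12.9 tilt [-0.004 -0.002] F [0.5 0.6 0.4] w -0.0003
rotvec/row [ 0.0002  0.0007 -0.0032] deg/row 0.19 mm/row 28.206935898916978
[ 0.0191 -0.0133  0.016 ]
[ 0.0191 -0.0132  0.016 ]
[ 0.0192 -0.0131  0.016 ]
[ 0.0192 -0.0131  0.016 ]
[ 0.0192 -0.013   0.016 ]
[ 0.0193 -0.0129  0.016 ]
```

Call:
{"api": "apply_moves", "payload": {
  "moves": [0,0.0191,-0.0133,0.016,0,0.001,-0.003,0,0.0191,-0.0133,0.016,0,0.001,-0.003,0,0.0191,-0.0133,0.016,0,0.001,-0.003,0,0.0191,-0.0133,0.016,0,0.001,-0.003,0,0.0192,-0.013,0.016,0,0.001,-0.003,0,0.0192,-0.013,0.014,0,0,-0.003,0,0,0,0,0,0,0,0,0,0,0,0,0,0]
}}

```text
clock: 1.48
position: [0.5228, -0.2195, 0.0858]
ee_rot: [-0.001, 0.992, 0.126, 0.0]
contact_force: [-0.3, -0.5, -0.2]
width: -0.0002
```

```bash
python3 -c "
from h import *
plan((.515,-.2325,.066),14,4)
for n in ('scene','wrist'): save(grab(n),n+'1.png')"
```

```text
t 1.48 pos [ 0.5228 -0.2195  0.0858] yaw 14.4 tilt [0.001 0.001] F [-0.3 -0.5 -0.2] w -0.0002
rotvec/row [-0.0003 -0.0003  0.002 ] deg/row 0.11 mm/row 6.2365615132322825
[-0.0027  0.0027  0.0049]
[-0.0027  0.0027  0.0049]
[-0.0027  0.0027  0.0049]
[-0.0027  0.0027  0.0049]
```

View pics/wrist1.png

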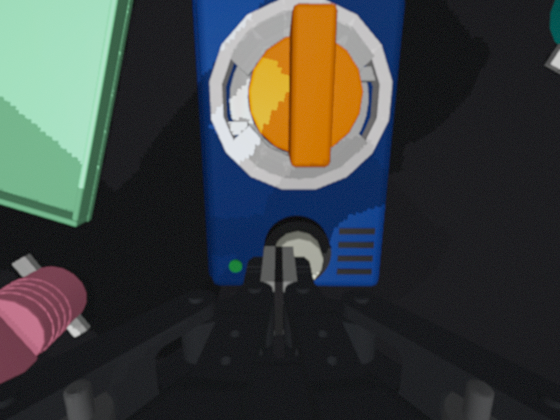

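The wrist view shows the amber bar at (313,85) lined up with the tool, and the button at (297,250). The fingertips at (279,265) sit about 13 mm off to the left, which agrees with the measured pose. I'll correct that and go down.

Call:
{"api": "apply_moves", "payload": {
  "moves": [0,-0.005,0.005,0.002,0,0,0.004,0,-0.004,0.004,0.005,0,0,0.003,0,-0.002,0.002,0.006,0,0,0,0,0,0,0.005,0,0,0,0,0,0,0,0,0,0,0,0,0,0,0,0,0,0,0,0,0,0,0,0,0,0,0,0,0,0,0]
}}

```text
clock: 2.25
position: [0.5119, -0.2406, 0.0692]
ee_rot: [0.002, 0.993, 0.117, 0.002]
contact_force: [0.8, -0.2, 0.2]
width: 0.0002
```

```bash
python3 -c "
from h import *
plan((.515,-.2325,.055),14,4)"
```

```text
t 2.25 pos [ 0.5119 -0.2406  0.0692] yaw 13.5 tilt [ 0.005 -0.003] F [ 0.8 -0.2  0.2] w 0.0002
rotvec/row [ 0.0009 -0.001  -0.0022] deg/row 0.15 mm/row 4.175476548145016
[ 0.0012 -0.0018  0.0036]
[ 0.0012 -0.0018  0.0036]
[ 0.0012 -0.0018  0.0036]
[ 0.0012 -0.0018  0.0036]
```

Call:
{"api": "apply_moves", "payload": {
  "moves": [0,0.002,-0.003,0,0,0,0,0,0.001,-0.002,0,0,0,0,0,0,0,0,0,0,0,0,0,0,0,0,0,0,0,0,0,0,0,0,0,0,0,0,0,0,0,0,0,0,0,0,0,0,0,0,0,0,0,0,0,0]
}}

```text
clock: 2.92
position: [0.5148, -0.2337, 0.07]
ee_rot: [0.002, 0.993, 0.118, 0.003]
contact_force: [-0.0, -0.8, -0.2]
width: -0.0002
```

```bash
python3 -c "
from h import *
plan((.515,-.2325,.055),14,4)"
```

```text
t 2.92 pos [ 0.5148 -0.2337  0.07  ] yaw 13.6 tilt [ 0.006 -0.003] F [-0.  -0.8 -0.2] w -0.0002
rotvec/row [ 0.0011 -0.0014 -0.0018] deg/row 0.14 mm/row 3.7689192990152836
[ 0.0001 -0.0003  0.0038]
[ 0.0001 -0.0003  0.0038]
[ 0.0001 -0.0003  0.0038]
[ 0.0001 -0.0003  0.0038]
```

Call:
{"api": "apply_moves", "payload": {
  "moves": [0,0,0,0.002,0,0,0,0,0,0,0.002,0,0,0,0,0,0,0.002,0,0,0,0,0,0,0.002,0,0,0,0,0,0,0.002,0,0,0,0,0,0,0.002,0,0,0,0,0,0,0.001,0,0,0,0,0,0,0.001,0,0,0]
}}

```text
clock: 3.58
position: [0.5152, -0.2341, 0.056]
ee_rot: [0.002, 0.993, 0.118, 0.003]
contact_force: [-1.6, 0.3, 3.3]
width: -0.0002
```

```bash
python3 -c "
from h import *
plan((.515,-.2325,.055),14,4)"
```

```text
t 3.58 pos [ 0.5152 -0.2341  0.056 ] yaw 13.6 tilt [ 0.007 -0.004] F [-1.6  0.3  3.3] w -0.0002
rotvec/row [ 0.0013 -0.0016 -0.0019] deg/row 0.16 mm/row 0.46807460545496
[ 0.0001 -0.0004  0.0003]
[ 0.0001 -0.0004  0.0003]
[ 0.0001 -0.0004  0.0003]
[ 0.0001 -0.0004  0.0003]
```

Contact reads 3.3 N at z 0.056. I'll push until the force climbs at the stop.

Call:
{"api": "apply_moves", "payload": {
  "moves": [0,0,0,0.001,0,0,0,0,0,0,0.001,0,0,0,0,0,0,0.0015,0,0,0,0,0,0,0.0015,0,0,0,0,0,0,0.002,0,0,0,0,0,0,0.002,0,0,0,0,0,0,0.002,0,0,0,0,0,0,0.002,0,0,0]
}}

```text
clock: 4.25
position: [0.515, -0.2342, 0.0557]
ee_rot: [0.004, 0.993, 0.119, 0.005]
contact_force: [-4.5, 2.0, 16.2]
width: 0.0001
```

```bash
python3 -c "
from h import *
plan((.515,-.2325,.055),14,4)"
```

```text
t 4.25 pos [ 0.515  -0.2342  0.0557] yaw 13.6 tilt [ 0.011 -0.007] F [-4.5  2.  16.2] w 0.0001
rotvec/row [ 0.0023 -0.0021 -0.0016] deg/row 0.2 mm/row 0.46713816721821827
[ 0.0001 -0.0004  0.0002]
[ 0.0001 -0.0004  0.0002]
[ 0.0001 -0.0004  0.0002]
[ 0.0001 -0.0004  0.0002]
```

The button is against its stop: 16 N with no further travel, about 8 mm down. I'll retract and check it.

Call:
{"api": "apply_moves", "payload": {
  "moves": [0,0,0,-0.006,0,0,0,0,0,0,-0.015,0,0,0,0,0,0,-0.02,0,0,0,0,0,0,-0.02,0,0,0,0.085,0,0,-0.02,0,0,0,0.085,0,0,-0.01,0,0,0,0.085,0,0,0,0,0,0,0.085,0,0,0,0,0,0]
}}

```text
clock: 4.92
position: [0.5134, -0.2334, 0.1485]
ee_rot: [0.003, 0.993, 0.119, 0.004]
contact_force: [0.2, -0.1, 0.7]
width: 0.048
```

```bash
python3 -c "
from h import *
plan((.597,-.212,.150),14,4)
d=grab('scene'); save(d,'scene2.png',(170,300,120,290),4)
d=grab('wrist'); save(d,'wrist2.png')"
```

```text
t 4.92 pos [ 0.5134 -0.2334  0.1485] yaw 13.6 tilt [ 0.009 -0.006] F [ 0.2 -0.1  0.7] w 0.0480
rotvec/row [ 0.002  -0.0017 -0.0016] deg/row 0.18 mm/row 21.574616484367017
[ 0.0216 -0.0003 -0.0002]
[ 0.0216 -0.0002 -0.0003]
[ 0.0216 -0.0002 -0.0003]
[ 0.0216 -0.0002 -0.0003]
```

View pics/wrist2.png

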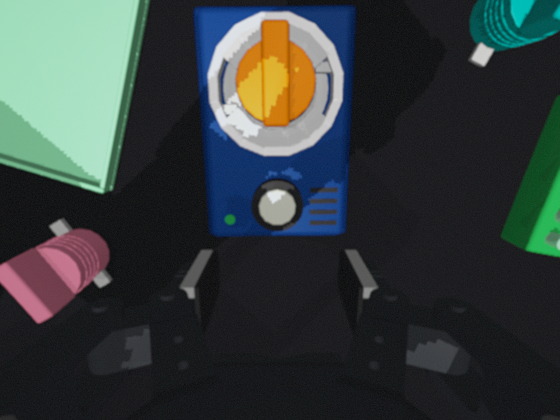

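View pics/scene2.png

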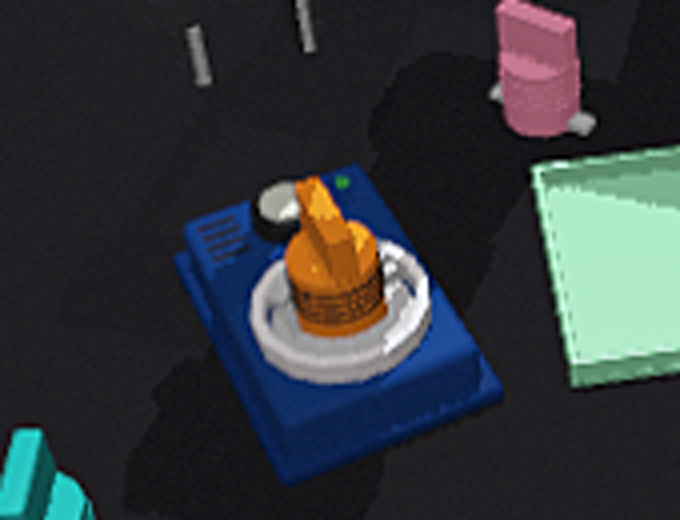

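The wrist view shows the button at (278,207), flush in its collar, and the lamp bar at (276,73), still locked along x. I'll check the heights by depth and then move over the lamp.

```bash
python3 -c "
from h import *
d=grab('wrist'); W=pts(d)
print('button',np.nanmedian(W[202:213,272:284].reshape(-1,3),0))
b=W[15:130,255:297].reshape(-1,3); b=b[b[:,2]>.112]; print('bar',len(b),cv2.minAreaRect((b[:,:2]*1000).astype(np.float32)),np.nanmedian(b[:,2]))
"
```

```text
button [ 0.51631553 -0.23192556  0.05499697]
bar 2942 ((598.75390625, -210.63851928710938), (49.675785064697266, 13.517818450927734), 14.175050735473633) 0.11692529947063085
```

Call:
{"api": "apply_moves", "payload": {
  "moves": [0.07,0.012,0,0,0.002,-0.002,-0.001,0.07,0.016,0,0,0.002,-0.002,-0.001,0.07,0.016,0,0,0.002,-0.002,-0.001,0.07,0.014,0,0,0.002,0,-0.001,0.07,0.01,0,0,0,0,0,0.07,0.005,0,0,0,0,0,0.07,0,0,0,0,0,0,0.07,0,0,0,0,0,0]
}}

```text
clock: 5.73
position: [0.5873, -0.2119, 0.1388]
ee_rot: [-0.005, 0.993, 0.12, -0.006]
contact_force: [0.6, -0.2, -0.3]
width: 0.0697
```

```bash
python3 -c "
from h import *
plan((.597,-.212,.150),14,4)"
```

```text
t 5.73 pos [ 0.5873 -0.2119  0.1388] yaw 13.8 tilt [-0.013  0.009] F [ 0.6 -0.2 -0.3] w 0.0697
rotvec/row [-0.003   0.0026 -0.0008] deg/row 0.23 mm/row 3.7002987456054828
[ 0.0023  0.0006 -0.0028]
[ 0.0023  0.0006 -0.0028]
[ 0.0023  0.0006 -0.0028]
[ 0.0023  0.0006 -0.0028]
```

The button top is at z 0.055, so it is down and staying there. Next I correct the pose and descend over the bar.

Call:
{"api": "apply_moves", "payload": {
  "moves": [0.07,0.003,0.0005,0.003,-0.003,0.003,0,0.07,0.003,0.0005,0.004,-0.003,0.003,0,0.07,0.002,0,0.005,-0.002,0.002,0,0.07,0.001,0,0.006,0,0,0,0.07,0,0,0.004,0,0,0,0.07,0,0,0.002,0,0,0,0.07,0,0,0,0,0,0,0.07,0,0,0,0,0,0]
}}

```text
clock: 6.4
position: [0.5935, -0.2107, 0.1114]
ee_rot: [-0.002, 0.993, 0.119, -0.003]
contact_force: [-0.5, -0.0, 1.3]
width: 0.0703
```

```bash
python3 -c "
from h import *
plan((.598,-.2115,.092),14,4)"
```

```text
t 6.40 pos [ 0.5935 -0.2107  0.1114] yaw 13.7 tilt [-0.006  0.004] F [-0.5 -0.   1.3] w 0.0703
rotvec/row [-0.0012  0.0012 -0.0012] deg/row 0.12 mm/row 4.977148867265095
[0.0011 0.0005 0.0048]
[0.0011 0.0005 0.0048]
[0.0011 0.0005 0.0048]
[0.0011 0.0005 0.0048]
```

Call:
{"api": "apply_moves", "payload": {
  "moves": [0.07,0.002,0.0005,0.003,-0.001,0.001,-0.001,0.07,0.002,0.0005,0.004,-0.001,0.001,-0.001,0.07,0,0.0005,0.004,-0.001,0.001,-0.001,0.07,0,0,0.003,0,0,-0.001,0.07,0,0,0.001,0,0,0,0.07,0,0,0,0,0,0,0.07,0,0,0,0,0,0,0.07,0,0,0,0,0,0]
}}

```text
clock: 7.07
position: [0.5984, -0.2116, 0.0951]
ee_rot: [-0.0, 0.993, 0.122, -0.001]
contact_force: [0.3, 0.4, -0.4]
width: 0.0697
```

```bash
python3 -c "
from h import *
plan((.598,-.2115,.092),14,4)
save(grab('scene'),'scene3.png',(150,310,110,300),4);save(grab('wrist'),'wrist3.png')"
```

```text
t 7.07 pos [ 0.5984 -0.2116  0.0951] yaw 14.0 tilt [-0.001  0.001] F [ 0.3  0.4 -0.4] w 0.0697
rotvec/row [-0.0003  0.0003 -0.0002] deg/row 0.02 mm/row 0.7778021814838527
[-0.0001 -0.      0.0008]
[-0.0001 -0.      0.0008]
[-0.0001 -0.      0.0008]
[-0.0001 -0.      0.0008]
```

View pics/wrist3.png

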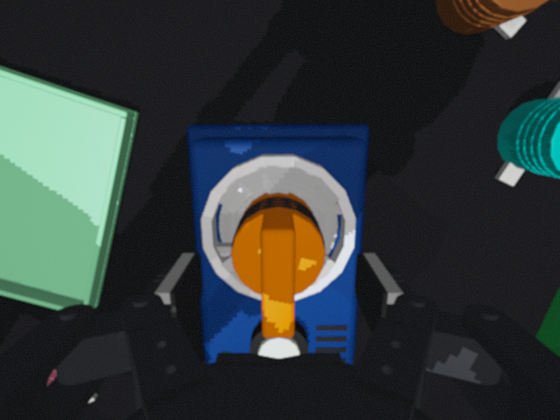

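View pics/scene3.png

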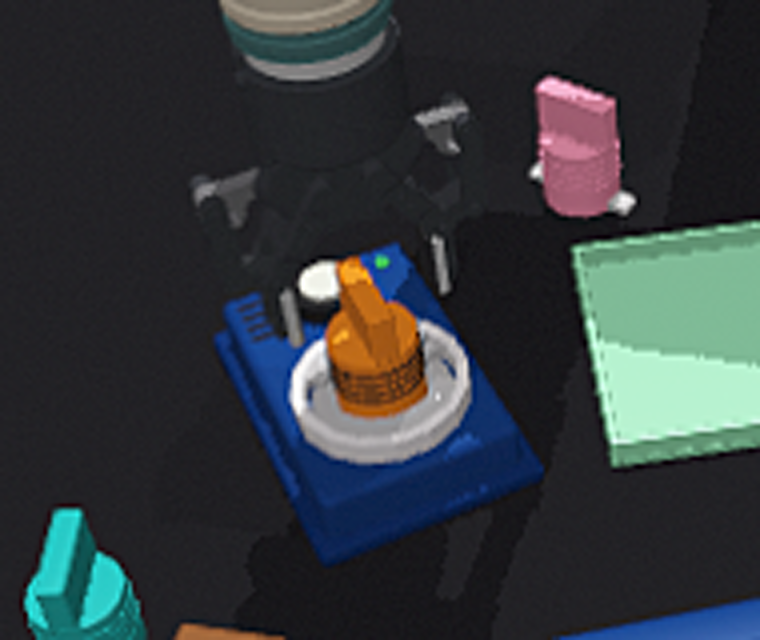

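In the wrist view the bar at (278,260) is centred between the pads at (175,278) and (383,278). I'll go down 2 mm and close.

Call:
{"api": "apply_moves", "payload": {
  "moves": [0.07,0,0,0.002,0,0,0,0.03,0,0,0,0,0,0,0,0,0,0,0,0,0,0,0,0,0,0,0,0,0,0,0,0,0,0,0,0,0,0,0,0,0,0,0,0,0,0,0,0,0,0,0,0,0,0,0,0],
  "newtons": 60
}}

```text
clock: 7.83
position: [0.5987, -0.2117, 0.0937]
ee_rot: [-0.0, 0.993, 0.122, 0.0]
contact_force: [-0.4, 0.5, -0.4]
width: 0.0128
```

```bash
python3 -c "
from h import *
plan((.598,-.2115,.093),104,16)"
```

```text
t 7.83 pos [ 0.5987 -0.2117  0.0937] yaw 14.0 tilt [0. 0.] F [-0.4  0.5 -0.4] w 0.0128
rotvec/row [-0.     -0.     -0.0982] deg/row 5.63 mm/row 0.0650627944494569
[-0. -0.  0.]
[-0. -0.  0.]
[-0. -0.  0.]
[-0. -0.  0.]
[-0. -0.  0.]
[-0. -0.  0.]
[-0. -0.  0.]
[-0. -0.  0.]
[-0. -0.  0.]
[-0. -0.  0.]
[-0. -0.  0.]
[ 0. -0.  0.]
[ 0. -0.  0.]
[ 0. -0.  0.]
[ 0. -0.  0.]
[ 0. -0.  0.]
```

Gripped, with a width of 12.8 mm on the 14 mm bar. Turning counter-clockwise (negative about tool z), gently at first.

Call:
{"api": "apply_moves", "payload": {
  "moves": [0,0,0,0,0,0,-0.03,0,0,0,0,0,0,-0.05,0,0,0,0,0,0,-0.06,0,0,0,0,0,0,-0.07,0,0,0,0,0,0,-0.07,0,0,0,0,0,0,-0.07,0,0,0,0,0,0,-0.06,0,0,0,0,0,0,-0.03]
}}

```text
clock: 8.5
position: [0.5984, -0.2136, 0.0937]
ee_rot: [0.002, 0.938, 0.345, -0.001]
contact_force: [-0.3, -0.6, 0.1]
width: 0.013
```

```bash
python3 -c "
from h import *
plan((.5987,-.2117,.0937),102,12); print(manip.get_state()['moment'])"
```

```text
t 8.50 pos [ 0.5984 -0.2136  0.0937] yaw 40.4 tilt [-0.    -0.003] F [-0.3 -0.6  0.1] w 0.0130
rotvec/row [ 0.0001  0.0003 -0.0896] deg/row 5.13 mm/row 0.1636122768740023
[ 0.0001 -0.0001  0.    ]
[ 0.0001 -0.0001  0.    ]
[ 0.0001 -0.0001  0.    ]
[ 0.0001 -0.0001  0.    ]
[ 0.0002 -0.0001  0.    ]
[ 0.0002 -0.      0.    ]
[ 0.0002 -0.      0.    ]
[ 0.0002 -0.      0.    ]
[ 0.0002 -0.      0.    ]
[0.0002 0.     0.    ]
[0.0002 0.     0.    ]
[0.0002 0.     0.    ]
[-0.08277001 -0.07405103 -0.02574555]
```

Call:
{"api": "apply_moves", "payload": {
  "moves": [0,0.0003,-0.0003,0,0,0,-0.06,0,0.0003,-0.0003,0,0,0,-0.08,0,0.0003,-0.0002,0,0,0,-0.08,0,0.0003,0,0,0,0,-0.08,0,0.0003,0,0,0,0,-0.08,0,0.0003,0,0,0,0,-0.08,0,0,0,0,0,0,-0.08,0,0,0,0,0,0,-0.06]
}}

```text
clock: 9.17
position: [0.601, -0.2125, 0.0938]
ee_rot: [0.003, 0.785, 0.619, 0.0]
contact_force: [0.7, 0.0, -0.6]
width: 0.0127
```

```bash
python3 -c "
from h import *
plan((.5987,-.2117,.0937),102,7); print(manip.get_state()['moment'])"
```

```text
t 9.17 pos [ 0.601  -0.2125  0.0938] yaw 76.5 tilt [ 0.004 -0.005] F [ 0.7  0.  -0.6] w 0.0127
rotvec/row [ 0.0006  0.0007 -0.0636] deg/row 3.65 mm/row 0.347030045139489
[ 0.     -0.0003  0.    ]
[ 0.0001 -0.0003  0.    ]
[ 0.0001 -0.0003  0.    ]
[ 0.0001 -0.0003  0.    ]
[ 0.0001 -0.0003  0.    ]
[ 0.0001 -0.0003  0.    ]
[ 0.0002 -0.0003  0.    ]
[ 0.08250186 -0.05796279  0.01781401]
```

Call:
{"api": "apply_moves", "payload": {
  "moves": [0,0,-0.0004,0,0.001,0.001,-0.06,0,0,-0.0004,0,0.001,0.001,-0.08,0,0,-0.0004,0,0.001,0.001,-0.08,0,0,-0.0004,0,0,0,-0.07,0,0,0,0,0,0,-0.05,0,0,0,0,0,0,-0.02,0,0,0,0,0,0,0,0,0,0,0,0,0,0]
}}

```text
clock: 9.83
position: [0.6005, -0.2117, 0.0937]
ee_rot: [0.001, 0.655, 0.756, 0.001]
contact_force: [0.6, 0.7, 0.5]
width: 0.0128
```

```bash
python3 -c "
from h import *
plan((.5987,-.2117,.0937),102,4); print(manip.get_state()['moment'])
save(grab('scene'),'scene4.png',(150,310,110,300),4);save(grab('wrist'),'wrist4.png')"
```

```text
t 9.83 pos [ 0.6005 -0.2117  0.0937] yaw 98.1 tilt [ 0.003 -0.   ] F [0.6 0.7 0.5] w 0.0128
rotvec/row [ 0.0008  0.0002 -0.0168] deg/row 0.96 mm/row 0.4519409315124168
[ 0.0001 -0.0004 -0.    ]
[ 0.0001 -0.0004 -0.    ]
[ 0.0001 -0.0004 -0.    ]
[ 0.0001 -0.0004 -0.    ]
[ 0.06092262 -0.06794947 -0.00164615]
```

View pics/scene4.png

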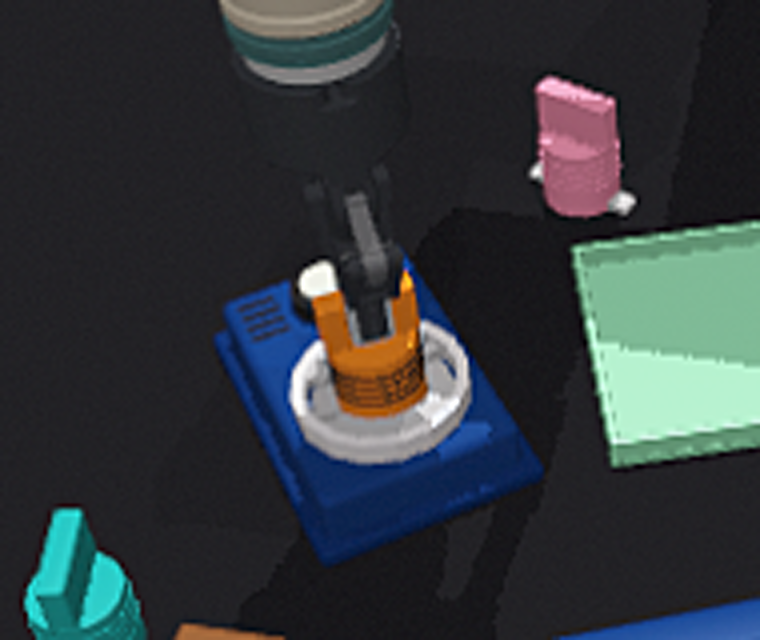

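View pics/wrist4.png

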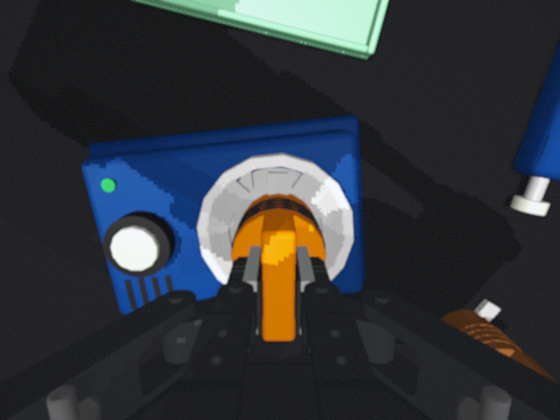

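The lamp turned with the gripper: in the wrist view the bar at (278,270) is now square to the dock. It stands at 84°, so I'll add about 4° and start lifting.

Call:
{"api": "apply_moves", "payload": {
  "moves": [0,0,-0.0005,0,0.001,0,-0.03,0,0,-0.0005,0,0.001,0,-0.03,0,0,0,0,0,0,-0.01,0,0,0,0,0,0,0,0,0,0,-0.002,0,0,0,0,0,0,-0.003,0,0,0,0,0,0,-0.004,0,0,0,0,0,0,-0.004,0,0,0]
}}

```text
clock: 10.6
position: [0.5987, -0.2115, 0.106]
ee_rot: [-0.001, 0.629, 0.778, -0.0]
contact_force: [-0.3, 0.5, -0.9]
width: 0.0127
```

```bash
python3 -c "
from h import *
plan((.5987,-.2117,.130),102,6)"
```

```text
t 10.60 pos [ 0.5987 -0.2115  0.106 ] yaw 102.1 tilt [-0.001  0.001] F [-0.3  0.5 -0.9] w 0.0127
rotvec/row [-0.0002 -0.0002  0.0002] deg/row 0.02 mm/row 3.9966393666587883
[-0.    -0.    -0.004]
[-0.    -0.    -0.004]
[-0.    -0.    -0.004]
[-0.    -0.    -0.004]
[-0.    -0.    -0.004]
[-0.    -0.    -0.004]
```

Call:
{"api": "apply_moves", "payload": {
  "moves": [0,0,0,-0.004,0,0,0,0,0,0,-0.005,0,0,0,0,0,0,-0.006,0,0,0,0,0,0,-0.008,0,0,0,0,0,0,-0.01,0,0,0,0,0,0,-0.01,0,0,0,0,0,0,-0.005,0,0,0,0,0,0,0,0,0,0]
}}

```text
clock: 11.27
position: [0.5997, -0.2121, 0.1619]
ee_rot: [0.001, 0.629, 0.777, 0.0]
contact_force: [0.2, 0.2, -1.5]
width: 0.0128
```

```bash
python3 -c "
from h import *
plan((.567,-.0305,.160),104,10)
save(grab('scene'),'scene5.png',(110,310,90,330),3)"
```

```text
t 11.27 pos [ 0.5997 -0.2121  0.1619] yaw 102.0 tilt [ 0.003 -0.001] F [ 0.2  0.2 -1.5] w 0.0128
rotvec/row [ 0.0002  0.0002 -0.0034] deg/row 0.2 mm/row 18.45203439027923
[0.0184 0.0006 0.0002]
[0.0184 0.0006 0.0002]
[0.0184 0.0007 0.0002]
[0.0184 0.0008 0.0002]
[0.0184 0.0008 0.0002]
[0.0184 0.0009 0.0002]
[0.0184 0.001  0.0002]
[0.0184 0.001  0.0002]
[0.0184 0.0011 0.0002]
[0.0184 0.0012 0.0002]
```

View pics/scene5.png

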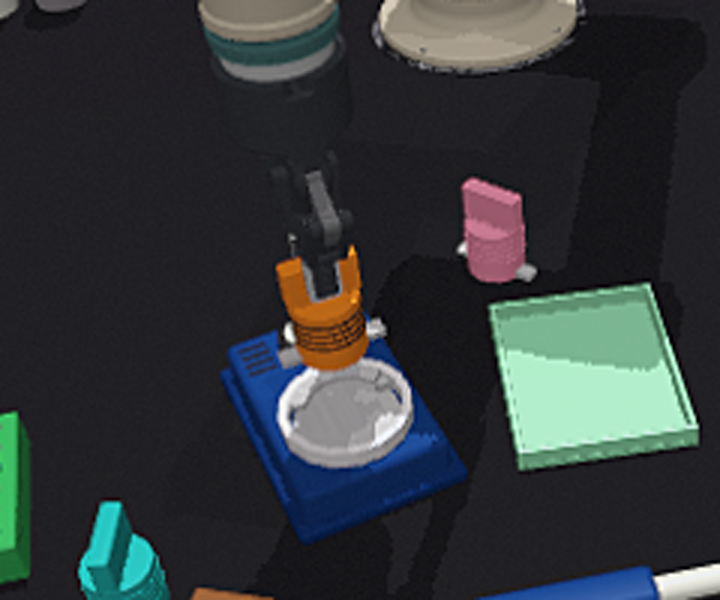

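The lamp is clear of the socket, upright in the grip with its lugs showing. I'll move it over to the tray.

Call:
{"api": "apply_moves", "payload": {
  "moves": [0,0.01,0.0006,0,0,0,-0.003,0,0.018,0.0006,0,0,0,-0.003,0,0.018,0.0007,0,0,0,-0.003,0,0.018,0.0008,0,0,0,-0.003,0,0.018,0.0008,0,0,0,-0.003,0,0.018,0.0009,0,0,0,-0.003,0,0.018,0.001,0,0,0,-0.003,0,0.018,0.001,0,0,0,-0.003]
}}

```text
clock: 11.98
position: [0.5692, -0.0639, 0.1576]
ee_rot: [-0.004, 0.62, 0.785, -0.0]
contact_force: [-0.1, -0.3, -1.1]
width: 0.0128
```

```bash
python3 -c "
from h import *
plan((.567,-.0305,.160),104,6)"
```

```text
t 11.98 pos [ 0.5692 -0.0639  0.1576] yaw 103.4 tilt [-0.006  0.004] F [-0.1 -0.3 -1.1] w 0.0128
rotvec/row [-0.0008 -0.0009 -0.0017] deg/row 0.12 mm/row 5.589513798973266
[ 0.0055  0.0009 -0.0004]
[ 0.0055  0.0009 -0.0004]
[ 0.0055  0.001  -0.0004]
[ 0.0055  0.001  -0.0004]
[ 0.0055  0.001  -0.0004]
[ 0.0055  0.001  -0.0004]
```

Call:
{"api": "apply_moves", "payload": {
  "moves": [0,0.01,0,0,-0.001,-0.001,-0.002,0,0.006,0,0,-0.001,-0.001,-0.002,0,0.002,0,0,-0.001,-0.001,-0.002,0,0,0,0.004,0,0,0,0,0,0,0.008,0,0,0,0,0,0,0.01,0,0,0,0,0,0,0.01,0,0,0,0,0,0,0.006,0,0,0]
}}

```text
clock: 12.65
position: [0.5613, -0.0387, 0.1164]
ee_rot: [-0.002, 0.614, 0.789, 0.0]
contact_force: [0.1, -0.2, -1.9]
width: 0.013
```

```bash
python3 -c "
from h import *
plan((.567,-.0305,.075),104,6)"
```

```text
t 12.65 pos [ 0.5613 -0.0387  0.1164] yaw 104.2 tilt [-0.003  0.003] F [ 0.1 -0.2 -1.9] w 0.0130
rotvec/row [-0.0004 -0.0006  0.0006] deg/row 0.05 mm/row 7.091745801576956
[0.0011 0.0013 0.0069]
[0.0011 0.0013 0.0069]
[0.0011 0.0013 0.0069]
[0.0011 0.0013 0.0069]
[0.0011 0.0013 0.0069]
[0.0011 0.0013 0.0069]
```

Call:
{"api": "apply_moves", "payload": {
  "moves": [0,0.001,0.001,0.006,-0.001,-0.001,0,0,0.001,0.001,0.007,-0.001,-0.001,0,0,0.001,0.001,0.008,0,-0.001,0,0,0.001,0.001,0.007,0,0,0,0,0.001,0.001,0.005,0,0,0,0,0,0,0.003,0,0,0,0,0,0,0,0,0,0,0,0,0,0,0,0,0]
}}

```text
clock: 13.32
position: [0.5642, -0.034, 0.0726]
ee_rot: [-0.003, 0.616, 0.788, -0.002]
contact_force: [0.2, -0.5, -2.5]
width: 0.0131
```

```bash
python3 -c "
from h import *
plan((.567,-.0305,.057),104,6)
d=grab('scene'); save(d,'scene6.png',(110,310,150,390),3)"
```

```text
t 13.32 pos [ 0.5642 -0.034   0.0726] yaw 104.0 tilt [-0.006  0.001] F [ 0.2 -0.5 -2.5] w 0.0131
rotvec/row [-0.0009 -0.0003 -0.    ] deg/row 0.06 mm/row 2.7075863465217735
[0.0005 0.0006 0.0026]
[0.0005 0.0006 0.0026]
[0.0005 0.0006 0.0026]
[0.0005 0.0006 0.0026]
[0.0005 0.0006 0.0026]
[0.0005 0.0006 0.0026]
```

View pics/scene6.png

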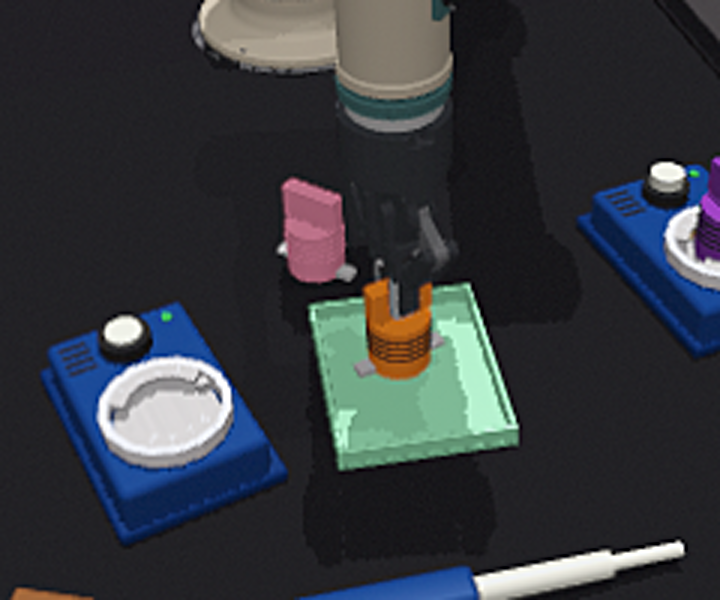

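The lamp hangs upright over the tray at (400,350) in the crop. The pink lamp is well behind it. I'll lower gently.

Call:
{"api": "apply_moves", "payload": {
  "moves": [0,0.001,0.001,0.002,-0.001,0,0,0,0.001,0.001,0.002,-0.001,0,0,0,0.0005,0.0005,0.002,-0.001,0,0,0,0,0,0.002,0,0,0,0,0,0,0.002,0,0,0,0,0,0,0.001,0,0,0,0,0,0,0.001,0,0,0,0,0,0,0.001,0,0,0]
}}

```text
clock: 14.03
position: [0.5675, -0.0308, 0.0604]
ee_rot: [0.0, 0.616, 0.788, 0.001]
contact_force: [0.3, -0.2, -1.5]
width: 0.0125
```

```bash
python3 -c "
from h import *
plan((.567,-.0305,.057),104,6)"
```

```text
t 14.03 pos [ 0.5675 -0.0308  0.0604] yaw 104.0 tilt [0.002 0.001] F [ 0.3 -0.2 -1.5] w 0.0125
rotvec/row [ 0.0003 -0.      0.    ] deg/row 0.02 mm/row 0.571437785911873
[ 0.0001 -0.0001  0.0006]
[ 0.0001 -0.0001  0.0006]
[ 0.0001 -0.0001  0.0006]
[ 0.0001 -0.0001  0.0006]
[ 0.0001 -0.0001  0.0006]
[ 0.0001 -0.0001  0.0006]
```

Call:
{"api": "apply_moves", "payload": {
  "moves": [0,0,0,0.0007,0,0,0,0,0,0,0.0007,0,0,0,0,0,0,0.0007,0,0,0,0,0,0,0.0007,0,0,0,0,0,0,0.0007,0,0,0,0,0,0,0.0007,0,0,0,0,0,0,0.0005,0,0,0,0,0,0,0,0,0,0]
}}

```text
clock: 14.7
position: [0.5675, -0.0309, 0.0577]
ee_rot: [0.001, 0.616, 0.788, 0.001]
contact_force: [-0.0, 0.2, -1.5]
width: 0.0126
```

```bash
python3 -c "
from h import *
plan((.567,-.0305,.057),104,2)"
```

```text
t 14.70 pos [ 0.5675 -0.0309  0.0577] yaw 104.0 tilt [0.003 0.   ] F [-0.   0.2 -1.5] w 0.0126
rotvec/row [0.0013 0.0001 0.0001] deg/row 0.07 mm/row 0.491849072307123
[ 0.0003 -0.0002  0.0004]
[ 0.0003 -0.0002  0.0004]
```

Still airborne: the force is -1.5 N, which is the lamp's weight.

Call:
{"api": "apply_moves", "payload": {
  "moves": [0,0,0,0.0005,0,0,0,0,0,0,0.0007,0,0,0,0,0,0,0.0007,0,0,0,0,0,0,0.0007,0,0,0,0,0,0,0.0007,0,0,0,0,0,0,0.0005,0,0,0,0,0,0,0,0,0,0,0,0,0,0,0,0,0]
}}

```text
clock: 15.37
position: [0.5676, -0.031, 0.0576]
ee_rot: [0.002, 0.616, 0.788, 0.001]
contact_force: [-1.4, -0.5, 2.0]
width: 0.0127
```

```bash
python3 -c "
from h import *
plan((.567,-.0305,.055),104,2)"
```

```text
t 15.37 pos [ 0.5676 -0.031   0.0576] yaw 104.0 tilt [ 0.004 -0.   ] F [-1.4 -0.5  2. ] w 0.0127
rotvec/row [0.0019 0.0005 0.0001] deg/row 0.11 mm/row 1.3769467628212197
[ 0.0003 -0.0003  0.0013]
[ 0.0003 -0.0003  0.0013]
```

The lamp is now resting on the floor: the force rose to +2 N and z stopped changing. I'll release it, first opening only partway while holding still.

Call:
{"api": "apply_moves", "payload": {
  "moves": [0.02,0,0,0,0,0,0,0.03,0,0,0,0,0,0,0.045,0,0,0,0,0,0,0.06,0,0,0,0,0,0,0.07,0,0,0,0,0,0,0.07,0,0,0,0,0,0,0.07,0,0,-0.002,0,0,0,0.07,0,0,-0.004,0,0,0]
}}

```text
clock: 16.03
position: [0.5677, -0.0311, 0.0617]
ee_rot: [0.001, 0.616, 0.788, 0.001]
contact_force: [-0.7, -0.3, -0.7]
width: 0.0701
```

Call:
{"api": "apply_moves", "payload": {
  "moves": [0.07,0,0,-0.006,0,0,0,0.07,0,0,-0.01,0,0,0,0.07,0,0,-0.015,0,0,0,0.07,0,0,-0.02,0,0,0,0.07,0,0,-0.02,0,0,0,0.07,0,0,-0.02,0,0,0,0.07,0,0,-0.01,0,0,0,0.07,0,0,0,0,0,0]
}}

```text
clock: 16.7
position: [0.568, -0.0311, 0.174]
ee_rot: [0.003, 0.616, 0.788, 0.002]
contact_force: [1.4, -0.2, 0.3]
width: 0.0698
```

```bash
python3 -c "
from h import *
plan((.567,-.0305,.2),104,2)
d=grab('scene'); save(d,'scene7.png'); t=grab('top'); save(t,'top7.png'); save(grab('wrist'),'wrist7.png')
for nm,d,b in (('scene',d,(190,280,240,330)),('wrist',grab('wrist'),(0,420,0,560))):
  W=pts(d);h=cv2.cvtColor(d['image'],cv2.COLOR_RGB2HSV)
  m=np.zeros(W.shape[:2],bool);m[b[0]:b[1],b[2]:b[3]]=1
  P=W[m&(abs(h[...,0].astype(int)-17)<7)&(h[...,1]>120)&(h[...,2]>60)];P=P[P[:,2]>-.05]
  z=np.percentile(P[:,2],98.5);Q=P[P[:,2]>z-.006];print(nm,len(P),z,cv2.minAreaRect((Q[:,:2]*1000).astype(np.float32)))
"
```

```text
t 16.70 pos [ 0.568  -0.0311  0.174 ] yaw 104.0 tilt [ 0.007 -0.001] F [ 1.4 -0.2  0.3] w 0.0698
rotvec/row [0.0034 0.0011 0.    ] deg/row 0.2 mm/row 13.000375180731123
[ 0.0004 -0.0003 -0.013 ]
[ 0.0004 -0.0004 -0.013 ]
scene 657 0.08324172709922684 ((568.4105224609375, -32.40380859375), (17.392221450805664, 48.955509185791016), 12.904796600341797)
wrist 2742 0.08210251656949905 ((567.1649169921875, -29.551225662231445), (13.63435173034668, 48.92943572998047), 13.703310012817383)
```

View pics/scene7.png

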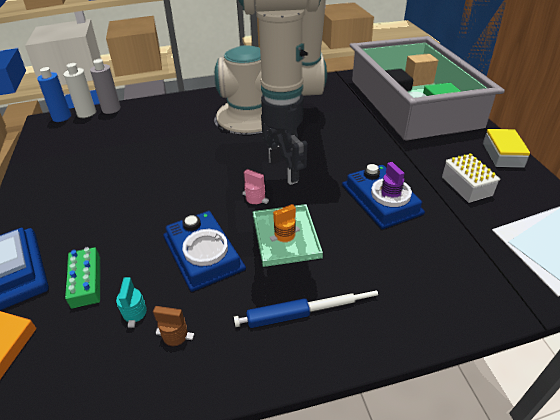

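View pics/wrist7.png

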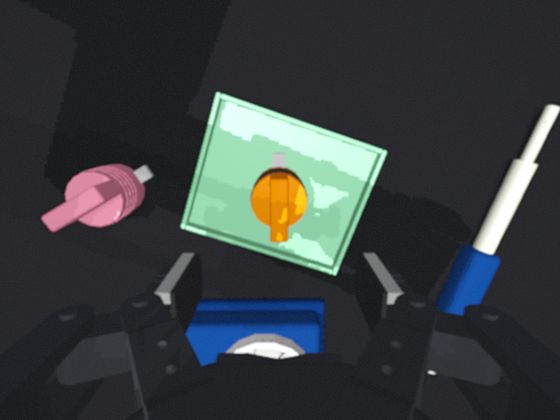

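The lamp stands upright in the tray, at (285,224) in the scene view. Its bar top is at z 0.082, where 4 + 78 = 82 mm is expected, and it is centred at (0.567, -0.030). The violet lamp and the look-alikes haven't moved, and the gripper is clear.

Call:
{"api": "apply_moves", "payload": {
  "moves": [0.07,0,0,0,0,0,0,0.07,0,0,0,0,0,0,0.07,0,0,0,0,0,0,0.07,0,0,0,0,0,0,0.07,0,0,0,0,0,0,0.07,0,0,0,0,0,0,0.07,0,0,0,0,0,0,0.07,0,0,0,0,0,0]
}}

```text
clock: 17.57
position: [0.5629, -0.0303, 0.1648]
ee_rot: [-0.005, 0.616, 0.788, -0.002]
contact_force: [0.4, -0.1, 0.3]
width: 0.0699
```

```bash
python3 -c "
from h import *
print(manip.get_state()['position'],manip.get_state()['contact_force']); print(workorder.sign_off())"
```

```text
[ 0.56287431 -0.03030554  0.16475351] [ 0.37309876 -0.08585307  0.32983843]
the job is handed in; nothing more can be done
None
```

The amber lamp is out of its blue dock and standing upright in the mint-green tray, and the job was handed in at about 17.6 s of the 53 s allowed.

- **Button:** I pressed it to its stop at 16 N. Afterwards it measured z 0.055 m, against 0.064 m before, so it stayed down.
- **Turn and lift:** I gripped the bar, turned it 88° counter-clockwise and lifted straight up. The lamp came out without resistance.
- **Placing:** I lowered the lamp until the force showed it resting on the tray floor, then let go. The bar top is at z 0.082 m, as expected for an upright lamp. It is within about 2 mm of the measured tray centre.
- **Surroundings:** In the last pictures the violet lamp was in its dock, the look-alikes were where they started and the gripper touched nothing. Its fingertips were about 80 mm above the lamp at hand-in.

No check failed. The arm tended to overshoot, by 8 mm on one approach to the button and about 10 mm drift while holding still at the end. I corrected each overshoot before making contact.

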